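# Start the thread and close the sample jar

## Robot

A 6-joint arm with a two-finger parallel gripper is mounted at the origin on the work surface. World frame = base frame: x ahead of the robot, y to its left, z up, the work surface at z = 0. Lengths are in m, angles in rad, forces in N, time in s.
With the tool pointing down it reaches from about 0.35 to 0.975 m from the base axis. Payload 4.9 kg.
Tool frame: the origin (TCP) lies at the very end of the fingers, on their centre line; the grasp point (between the pads) lies 19 mm behind it; x points along the fingers, y is the direction in which the jaws open and shut, and the axes are right-handed (so a half turn about x gives the same grasp; the last joint's range is limited). The gripper opens to 85 mm and grips with 20 to 120 N. Pads are 22 mm wide; open, the fingers measure 114 mm over their backs; the gripper's body (76 mm by 85 mm) begins 54 mm behind the grasp point. The pads swing forward as they close: fully open they stand 13 mm farther back than shut.
Start: joints at [-1.466, 0.053, 1.613, -0, 1.476, -0.119], TCP at [0.139, -0.609, 0.231] pointing down, gripper open.
Joint ranges: [-3.01, 3.01], [-1.01, 2.22], [0.06, 2.58], [-1.02, 4.17], [0.09, 2.62], [-3.14, 3.14]. Speed limits (rad/s): [2.57, 2.57, 3.14, 3.14, 3.14, 3.14].

## Interface

Orientations are given as a unit quaternion [w, x, y, z].
In Python, from plant import manip gives the robot as it stands.
- The arm moves only by the tool play_rows, never from a script. Its argument "plan" is a list of rows, each a list of 5 numbers: the shift along the tool's x, y, z in mm, then the turn about the tool's x in rad, then the closure, from -1 (fully open) to 1 (shut). A call has 1 to 8 rows; each row is the pose to reach, as a shift and turn from the pose commanded when the call began, along the tool's axes at that moment; what a row does not reach only later rows make up. A row lasts 1/8 s, in which the tool goes at most 62.5 mm and 10.7 degrees, less where a joint would pass 70% of its speed; a pose out of reach is approached as far as the arm can. A call with a gripper value outside its range is refused whole. The fingers move at their own pace and stop on an object; the grip force is fixed at half the most. Time passes only in rows, so rows that repeat a pose let the fingers close. It gives the time, the measured TCP pose, the force and the opening at its end, in the units of the state.
- manip.state(): the state, without advancing time (a new reading comes with each control period).
- manip.grab_frame(name): name is "scene" or "top" or "wrist"; returns a dict with "img" (480x640x3 uint8, red, green, blue), "range_z" (480x640 float32, m along the optical axis (not along the pixel's ray), 0 where there is no reading), "fx", "fy", "cx", "cy" (pixels), "origin" and "rotation" of the camera in the world. Camera axes: x right, y up, looking along -z (the intrinsics and any distortion apply to the point x, -y, -z); pixel columns grow to the right and rows downward; lengths in m; the calibration is good to about 2 mm. The wrist camera is an equidistant fisheye: a pixel r from the principal point sees the ray r / f radians off the axis. A picture is of the moment at which its call begins.
- manip.job_done(): hands the job in, once; it reports no verdict.
The state is a dict: "time": time; "joint_pos": joint angles; "joint_vel": joint speeds; "joint_efforts": joint torques, N m; "tool_pos": TCP position; "tool_rot": TCP orientation; "contact_force": force on the tool from outside, world axes, zero at the start; "ft_torque": the same for the moment, N m; "gripper_width": opening from 0.0 (shut) to 1.0 (fully open).
Only numpy, scipy, OpenCV 4.12 (cv2) and the standard library are available. Lean on these libraries where they do the work, as an engineer would, in place of code of your own. Each camera call takes 0.05 s, during which the arm holds its last target. There are 200 camera calls.

## Task

Close the sample jar: put the orange screw cap squarely on the jar's neck, turn it gently backwards (anticlockwise) until you feel the thread drop into place, then screw it clockwise until it sits fully home on the rim, and let go. Never force the cap, and leave the rack, the beaker and the bottle where they stand.

Things in the scene. Friction and masses are not known exactly. Their poses are not given: they have to be found in the camera images.
- cap_center (a point): Orange ribbed screw cap, loose, standing open side down on the bench: round, 57 mm outside diameter, 32 mm tall, about 60 g (45 to 85 g). The point is on its axis, half-way up (16 mm above its lower edge); z is up along the axis.
- jar_rim (a point): Centre of the top rim of the amber jar's white screw neck, 125 mm above the bench; z up along the neck's axis. Neck 42 mm in diameter, tapered to 39 mm in the top 3.5 mm; outside threads to 50 mm diameter; jar's shoulder 33 mm below the rim. Where the thread begins is not told and differs each time; this frame does not show it.
- cap: The same cap; origin at the centre of its lower edge, z up. Top 14 mm solid, below it a skirt, 52 mm inside, with three small inward lugs 120 degrees apart, hidden inside (undersides 3 mm above the lower edge, tips on a 44 mm circle). Where the lugs lie round the axis is not told.
- holder: Grey square holder, 130 x 130 mm, 16 mm thick, screwed to the bench, with a black socket (94 mm diameter, 50 mm high) gripping the amber jar (80 mm diameter) in rubber: it twists only about 11 degrees per N m. Origin under its centre, z up; the jar's axis passes through it. Over 40 N of push or about 0.8 N m of twist against a tooth or stop forces the cap.
- rack: Bystander: aluminium test tube rack, 75 x 200 mm, with glass tubes up to 131 mm high; origin at the centre of its underside, long side along its y
- beaker: Bystander: glass beaker, 66 mm diameter at the rim, 85 mm high; origin at the centre of its underside
- flask: Bystander: white bottle with blue cap, 60 mm diameter, 130 mm high; origin at the centre of its underside
- rest_point (a point): Fixed point on the neck's axis, 9 mm above the rim point: the cap's centre is here when its lugs rest on the three flat lands of the thread. A tooth, 3.5 mm higher, at the clockwise end of each land blocks clockwise turning (lugs may first sit on the teeth). Turned anticlockwise by at most about 110 degrees, the lugs reach a gap, about 8 degrees of turn wide.
- drop_point (a point): Fixed point on the neck's axis, 2.6 mm above the rim point: the cap's centre is here when the lugs have dropped 6.4 mm through the gaps into the thread. It drops only if let down or pressed lightly while over the gap. Within 8 degrees a tooth blocks further anticlockwise turning.
- home_point (a point): Fixed point on the neck's axis, 1.3 mm below the rim point: the cap's centre is here when the cap is home on the rim. From the drop, clockwise turning lowers the cap 24 mm per turn (1 mm in 15 degrees, up to 2 mm play up and down); pressed lightly it is home after 60 to 70 degrees. It turns stiff at about 85, with a hard stop by 100 degrees.
Not all that is in view belongs to the job. Of the things shaped like the cap, the orange one is meant.

How it is judged:
On the way, in this order (a step that is already met when the one before it is completed fails the run):
1. the cap stands upright over the neck, its lugs down at the thread (horizontal distance between cap_center and jar_rim below 0.005 m and z of cap_center in the frame of jar_rim below 0.0115 m and angle between cap's own z axis and vertical below 0.15 rad).
2. the cap has dropped into the start of the thread, within 1.5 mm (horizontal distance between cap_center and jar_rim below 0.004 m and z of cap_center in the frame of jar_rim below 0.0041 m and angle between cap's own z axis and vertical below 0.1 rad).
At the end, for the whole second after the job is handed in: The cap is screwed fully home on the jar: its centre within 4 mm of the neck's axis and no more than 1.2 mm above its home height (1.3 mm below the rim point), upright within 4 degrees, at rest and released; rack, beaker and bottle within 30 mm of where they stood (horizontal distance between cap_center and jar_rim below 0.004 m and z of cap_center in the frame of jar_rim below -0.0001 m and angle between cap's own z axis and vertical below 0.07 rad and linear speed of cap below 0.01 m/s and distance of each of rack, beaker, flask from where it was at the start of the episode below 0.03 m); the robot touches nothing.
It fails at once if the cap is forced: more than 40 N between cap and jar (contact force between cap and holder above 40 N).
It fails at once if the rack is pushed away (distance of rack from where it was at the start of the episode above 0.03 m).
It fails at once if the beaker is pushed away or tipped (distance of beaker from where it was at the start of the episode above 0.03 m or angle between beaker's own z axis and vertical above 0.3 rad).
It fails at once if the bottle is pushed away or tipped (distance of flask from where it was at the start of the episode above 0.03 m or angle between flask's own z axis and vertical above 0.3 rad).
It also fails if it takes over 72 s, if anything falls off the work surface, if the arm or the gripper's body presses on something with over 40 N, if the wrist force passes 120 N, or if a joint passes its speed limit or range.

## Working session

There is one attempt and no reset: what is moved stays moved. The work goes in short steps, Python scripts to look and compute and a tool call to move; the robot and the scene stay as the last step left them, time stands still between calls to the robot, and variables do not carry over. Pictures are saved under pics/ and viewed, about 8 in all and at most 12, crops included, and the job is handed in when it is done.

Besides the shell and the picture viewer there is one more tool, called as name(argument=value, ...), one argument or row to a line, values as JSON. play_rows: Moves the arm, as the interface text tells. Its arguments: {"type":"object","properties":{"plan":{"type":"array"}},"required":["plan"]}

```bash
ls; mkdir -p pics; python3 - <<'E'
from plant import manip
import cv2,numpy as np
s=manip.state();print({k:np.round(v,3).tolist() for k,v in s.items()})
ims=[]
for n in("scene","top"):
    f=manip.grab_frame(n);np.savez('%s0.npz'%n,**f);cv2.imwrite(f'pics/{n}0.png',f['img'][:,:,::-1])
    print(n,f['fx'],f['fy'],f['cx'],f['cy'],np.round(f['origin'],3),np.round(f['rotation'],3).tolist(),[k for k in f])
E
```

```text
pics
{'time': 0.0, 'joint_pos': [-1.466, 0.053, 1.614, 0.0, 1.476, -0.119], 'joint_vel': [-0.0, 0.0, -0.001, 0.002, -0.002, -0.0], 'joint_efforts': [-0.0, -39.368, -37.018, -0.0, 0.007, -0.0], 'tool_pos': [0.139, -0.609, 0.23], 'tool_rot': [0.078, 0.703, 0.08, -0.703], 'contact_force': [-0.079, 0.172, -0.401], 'ft_torque': [-0.03, -0.032, 0.032], 'gripper_width': 0.997}
scene 516.3746478768539 516.3746478768539 323.34265437451063 239.55877050441273 [1.057 0.406 0.784] [0.358, 0.143, 0.321, 0.865] ['img', 'range_z', 'fx', 'fy', 'cx', 'cy', 'origin', 'rotation']
top 615.5248107392293 615.5248107392293 314.47893640683486 253.96864846351227 [ 0.452 -0.003  1.22 ] [0.714, 0.049, -0.059, -0.695] ['img', 'range_z', 'fx', 'fy', 'cx', 'cy', 'origin', 'rotation']
```

View pics/scene0.png

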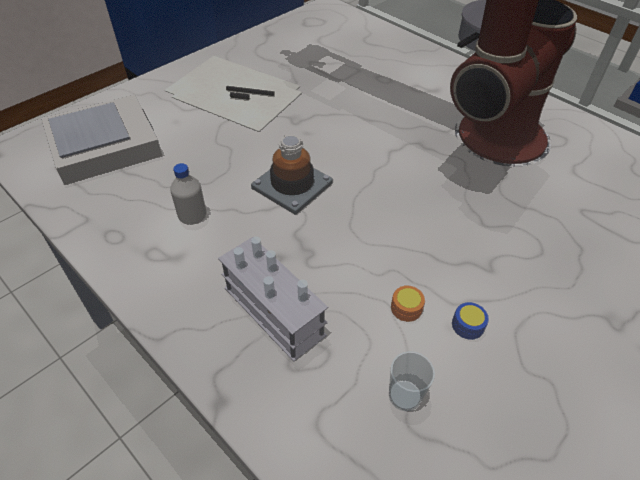

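View pics/top0.png

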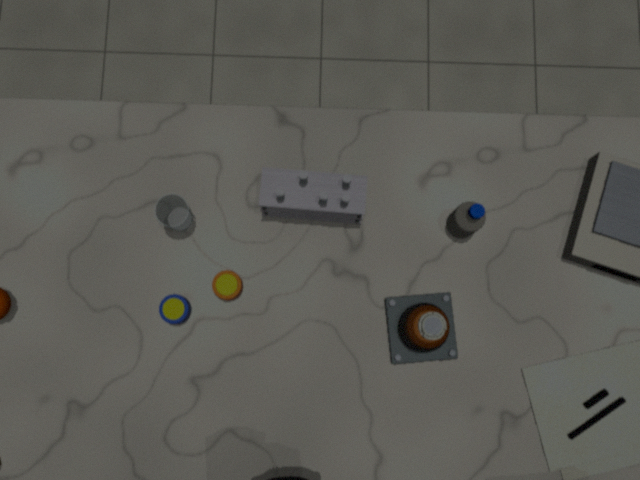

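The scene view shows the orange cap at (408,302), a blue look-alike at (470,320), the amber jar's neck at (291,145), the rack at (275,295), the beaker at (410,380) and the bottle at (188,195).

Candidates in the top view are:
- the orange cap with a yellow disc at (228,285)
- the blue cap at (174,309)
- an orange-red thing at the left edge (0,303)
- the amber jar at (432,326)

I choose the orange cap at (228,285).

```bash
cat > h.py <<'E'
import numpy as np,cv2
from scipy.spatial.transform import Rotation as R
def rot(q): return R.from_quat(np.roll(q,-1)) # wxyz
def ray(f,u,v):
    x=(u-f['cx'])/f['fx'];y=(v-f['cy'])/f['fy']
    return rot(f['rotation']).apply([x,-y,-1.])
def rayfish(f,u,v):
    a=np.array([(u-f['cx'])/f['fx'],(v-f['cy'])/f['fy']]);t=np.hypot(*a)
    s=np.sinc(t/np.pi)
    return rot(f['rotation']).apply([a[0]*s,-a[1]*s,-np.cos(t)])
def plane(f,u,v,z,fn=ray):
    d=fn(f,u,v);o=np.asarray(f['origin']);return o+d*(z-o[2])/d[2]
def load(n): return dict(np.load(n))
def hsv(f): return cv2.cvtColor(f['img'],cv2.COLOR_RGB2HSV)
E
python3 - <<'E'
from h import *
def comp(m,near):
    n,l,st,c=cv2.connectedComponentsWithStats(m.astype(np.uint8))
    i=1+np.argmin([np.hypot(*(c[k]-near)) if st[k][4]>15 else 1e9 for k in range(1,n)]);return st[i],c[i],l==i
for n,cap,neck in(('scene',(408,300),(291,143)),('top',(228,285),(433,325))):
    f=load(n+'0.npz');H=hsv(f).astype(int)
    st,c,m=comp((H[:,:,0]>22)&(H[:,:,0]<34)&(H[:,:,1]>120),cap)
    (e,ax,an)=cv2.fitEllipse(np.argwhere(m)[:,::-1].astype(np.int32)) if 0 else cv2.fitEllipse(cv2.findContours(m.astype(np.uint8),0,1)[0][0])
    print(n,'disc',st,c,e,ax,plane(f,*c,.032),'depth',np.median(f['range_z'][m]))
    d=f['range_z'];o=np.asarray(f['origin'])
    u,v=np.meshgrid(np.arange(640),np.arange(480))
    P=o+rot(f['rotation']).apply(np.stack([(u-f['cx'])/f['fx'],-(v-f['cy'])/f['fy'],-np.ones_like(u)],-1).reshape(-1,3)).reshape(480,640,3)*d[...,None]
    for nm,p,zl in(('neck',neck,.12),('cap',cap,.028)):
        w=(np.hypot(u-p[0],v-p[1])<35)&(P[...,2]>zl)&(d>0)
        q=P[w];print(nm,len(q),q.mean(0),q.min(0),q.max(0))
    x0,y0=(neck[0]-40,neck[1]-30);cr=f['img'][y0:y0+60,x0:x0+80]
    x1,y1=(int(cap[0])-40,int(cap[1])-30);cr2=f['img'][y1:y1+60,x1:x1+80]
    im=np.hstack([cv2.resize(a,(400,300),interpolation=2) for a in(cr,cr2)])
    globals().setdefault('L',[]).append(im)
cv2.imwrite('pics/crop1.png',np.vstack(L)[:,:,::-1])
E
```

```text
scene disc [397 288  24  20 361] [408.64265928 297.72022161] (408.63641357421875, 297.7052307128906) (18.4581298828125, 22.935787200927734) [0.56983735 0.15443122 0.032     ] depth 0.9118061
neck 285 [ 0.49962876 -0.22319109  0.12399185] [ 0.47251069 -0.25021499  0.12004858] [ 0.52204995 -0.20023747  0.1281144 ]
cap 680 [0.57138162 0.15540388 0.03191823] [0.54222959 0.12708057 0.02802315] [0.59820325 0.18323905 0.03674186]
top disc [216 274  22  22 376] [226.1356383 284.125    ] (226.14114379882812, 284.1349182128906) (20.78078269958496, 21.234338760375977) [0.57042207 0.15256762 0.032     ] depth 1.1899643
neck 546 [ 0.4984596  -0.22771884  0.12452069] [ 0.47381315 -0.25324711  0.12000227] [ 0.52177002 -0.20332686  0.13080358]
cap 660 [0.57071604 0.15221706 0.0324643 ] [0.54322812 0.12368672 0.02802313] [0.59832832 0.18070745 0.03896865]
```

View pics/crop1.png

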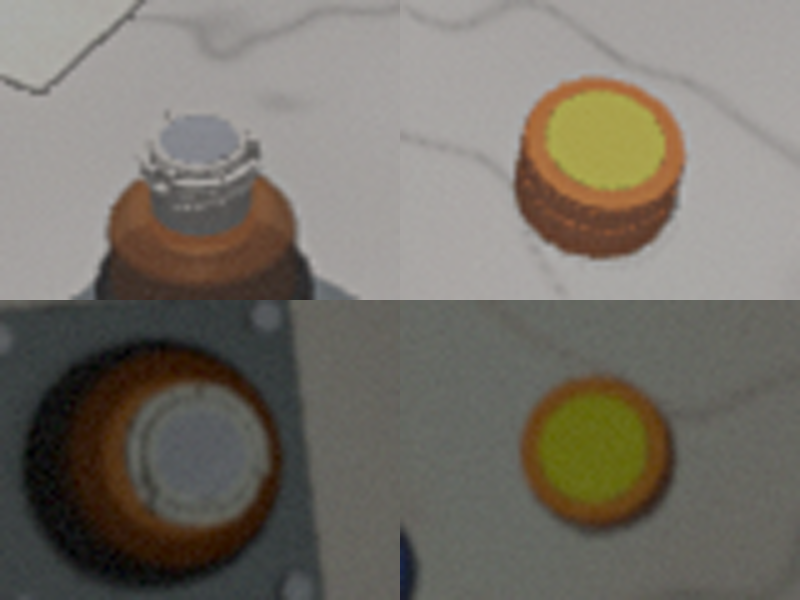

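```bash
cat >> h.py <<'E'
def go(s,p,yaw=None):
    """shift (mm, tool axes) and turn to bring TCP to p, tool-y to world heading yaw (mod pi)"""
    r=rot(s['tool_rot']);M=r.as_matrix()
    y=np.degrees(np.arctan2(M[1,1],M[0,1]))
    print('t',round(s['time'],2),'pos',np.round(s['tool_pos'],4),'x axis',np.round(M[:,0],4),'yaw_y',round(y,1),'q',np.round(s['joint_pos'],2),'F',np.round(s['contact_force'],1),'T',np.round(s['ft_torque'],2),'w',round(float(s['gripper_width']),3))
    if p is not None: print('shift mm',np.round(1000*r.inv().apply(np.asarray(p)-s['tool_pos']),1))
    if yaw is not None: print('turn',np.round(np.radians(((y-yaw+90)%180)-90),3))
E
python3 - <<'E'
from h import *
from plant import manip
go(manip.state(),[.570,.1535,.2],0)
E
```

```text
t 0.1 pos [ 0.1387 -0.6088  0.2302] x axis [-2.0e-04  1.9e-03 -1.0e+00] yaw_y -77.2 q [-1.47  0.05  1.61  0.    1.48 -0.12] F [0.1 0.7 0.2] T [0.01 0.02 0.04] w 0.999
shift mm [  31.5 -647.5 -589.8]
turn -1.347
```

play_rows(
  plan=[
    [0,-40,-37,-0.085,-1],
    [0,-81,-74,-0.17,-1],
    [0,-121,-111,-0.25,-1],
    [0,-162,-148,-0.34,-1],
    [0,-202,-184,-0.42,-1],
    [0,-243,-221,-0.5,-1],
    [0,-284,-258,-0.59,-1],
    [0,-324,-295,-0.67,-1],
  ],
)

```text
time: 1.1
tool_pos: [0.3548, -0.2262, 0.231]
tool_rot: [0.306, 0.637, 0.306, -0.637]
contact_force: [0.5, -1.1, 0.2]
gripper_width: 1.0
```

```bash
python3 - <<'E'
from h import *
from plant import manip
go(manip.state(),[.570,.1535,.2],0)
E
```

```text
t 1.1 pos [ 0.3548 -0.2262  0.231 ] x axis [ 1.e-04  0.e+00 -1.e+00] yaw_y -38.7 q [-0.74 -0.47  2.06  0.    1.55 -0.07] F [ 0.5 -1.1  0.2] T [-0.01 -0.03 -0.05] w 1.0
shift mm [  31.   -69.2 -431. ]
turn -0.675
```

play_rows(
  plan=[
    [4,-9,-54,-0.085,-1],
    [8,-17,-108,-0.17,-1],
    [12,-26,-162,-0.25,-1],
    [16,-35,-215,-0.34,-1],
    [20,-43,-270,-0.42,-1],
    [24,-52,-323,-0.51,-1],
    [28,-61,-377,-0.59,-1],
    [31,-69,-431,-0.675,-1],
  ],
)

```text
time: 2.1
tool_pos: [0.571, 0.1529, 0.1995]
tool_rot: [0.5, 0.499, 0.5, -0.5]
contact_force: [1.1, -0.5, -0.6]
gripper_width: 0.999
```

```bash
python3 - <<'E'
from h import *
from plant import manip
f=manip.grab_frame("wrist");s=manip.state();go(s,[.570,.1535,.1],0)
np.savez('w1.npz',**f);cv2.imwrite('pics/w1.png',f['img'][:,:,::-1])
print(f['fx'],f['cx'],f['cy'],np.round(f['origin'],4),np.round(rot(f['rotation']).as_matrix()[:,2],3))
E
```

```text
t 2.15 pos [0.5727 0.1576 0.1986] x axis [-1.e-04  4.e-03 -1.e+00] yaw_y 0.4 q [0.14 0.   1.72 0.   1.42 0.13] F [-1.8  0.7 -0. ] T [0.04 0.1  0.04] w 0.998
shift mm [98.6 -2.7  4.5]
turn 0.006
371.64829954431775 323.05260306992415 240.56161321868552 [0.5703 0.2209 0.3426] [0.    0.267 0.964]
```

View pics/w1.png

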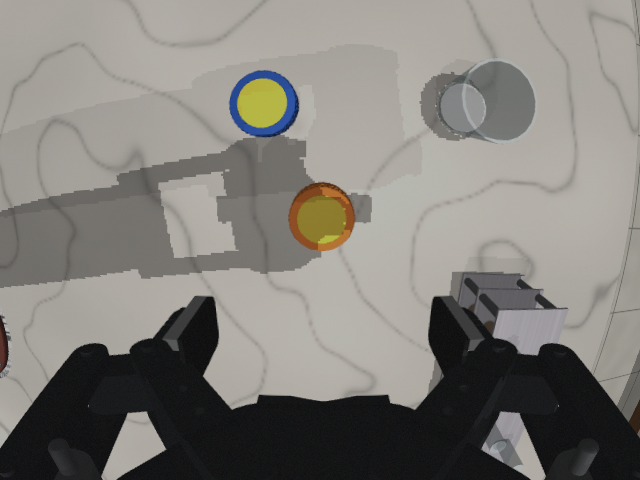

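The wrist view shows the orange cap at (322,216) between and ahead of the fingers, the blue cap clear at (263,104), the beaker at (490,100) and the rack at (510,310). Next I descend part way and measure again.

play_rows(
  plan=[
    [20,0,0,0,-1],
    [45,0,0,0,-1],
    [70,0,0,0,-1],
    [90,0,0,0,-1],
    [100,0,0,0,-1],
    [100,0,0,0,-1],
    [100,0,0,0,-1],
  ],
)

```text
time: 3.02
tool_pos: [0.5714, 0.1512, 0.1014]
tool_rot: [0.5, 0.501, 0.499, -0.5]
contact_force: [0.3, -0.3, 0.1]
gripper_width: 0.999
```

```bash
cat >> h.py <<'E'
def big(m):
    n,l,st,c=cv2.connectedComponentsWithStats(m.astype(np.uint8));i=1+np.argmax(st[1:,4]);return st[i],c[i],l==i
def wristcap(f,z):
    H=hsv(f).astype(int)
    st,c,m=big((H[...,0]>22)&(H[...,0]<34)&(H[...,1]>110)&(H[...,2]>60)&(np.arange(480)[:,None]>60))
    P=np.array([plane(f,x,y,z,rayfish) for x,y in cv2.findContours(m.astype(np.uint8),0,1)[0][0][:,0]])
    (a,b),r=cv2.minEnclosingCircle((P[:,:2]*1000).astype(np.float32));print('disc',st,c,'centre',a,b,'r',r,plane(f,*c,z,rayfish))
E
python3 - <<'E'
from h import *
from plant import manip
f=manip.grab_frame("wrist");s=manip.state();np.savez('w2.npz',**f)
wristcap(load('w1.npz'),.032);wristcap(f,.032)
go(s,[.570,.1535,.004],0);print(f['origin'])
E
```

```text
disc [ 238   79   49   48 1877] [261.60202451 102.58177944] centre 519.14697265625 253.5198516845703 r 20.897968292236328 [0.51925794 0.25340669 0.032     ]
disc [ 285  218   69   66 3587] [319.09562308 250.53554502] centre 568.658447265625 153.6245574951172 r 20.857215881347656 [0.56864465 0.15416187 0.032     ]
t 3.08 pos [0.5716 0.1512 0.1016] x axis [ 2.3e-03  3.0e-04 -1.0e+00] yaw_y -0.1 q [0.13 0.09 1.8  0.   1.25 0.13] F [-0.6 -0.4 -0. ] T [-0.01 -0.01 -0.05] w 1.001
shift mm [97.6 -1.8 -2.2]
turn -0.002
[0.57065031 0.2190768  0.24455138]
```

play_rows(
  plan=[
    [25,-2.3,-2.5,0,-1],
    [50,-2.3,-2.5,0,-1],
    [70,-2.3,-2.5,0,-1],
    [84,-2.3,-2.5,0,-1],
    [92,-2.3,-2.5,0,-1],
    [95,-2.3,-2.5,0,-1],
    [95,-2.3,-2.5,0,-1],
  ],
)

```text
time: 3.95
tool_pos: [0.5687, 0.1537, 0.0057]
tool_rot: [0.5, 0.501, 0.499, -0.5]
contact_force: [0.1, -0.8, 0.7]
gripper_width: 1.0
```

```bash
python3 - <<'E'
from h import *
from plant import manip
s=manip.state();go(s,[.5693,.1537,.004],0)
E
```

```text
t 3.95 pos [0.5687 0.1537 0.0057] x axis [ 7.e-04  1.e-04 -1.e+00] yaw_y -0.1 q [ 0.14  0.21  1.84 -0.    1.08  0.14] F [ 0.1 -0.8  0.7] T [-0.   -0.02  0.04] w 1.0
shift mm [1.7 0.6 0. ]
turn -0.002
```

play_rows(
  plan=[
    [1,0.5,0,0,0],
    [1,0.5,0,0,1],
    [1,0.5,0,0,1],
    [1,0.5,0,0,1],
    [1,0.5,0,0,1],
    [1,0.5,0,0,1],
  ],
)

```text
time: 4.7
tool_pos: [0.5698, 0.1538, 0.0053]
tool_rot: [0.5, 0.501, 0.499, -0.5]
contact_force: [0.4, 0.9, 5.5]
gripper_width: 0.65
```

play_rows(
  plan=[
    [-10,0,0,0,1],
    [-40,0,0,0,1],
    [-90,0,0,0,1],
    [-140,0,0,0,1],
    [-180,0,0,0,1],
    [-200,0,0,0,1],
    [-200,0,0,0,1],
  ],
)

```text
time: 5.58
tool_pos: [0.5693, 0.1538, 0.2053]
tool_rot: [0.5, 0.501, 0.499, -0.5]
contact_force: [1.5, -0.3, -0.5]
gripper_width: 0.646
```

```bash
python3 - <<'E'
from h import *
from plant import manip
f=manip.grab_frame("wrist");s=manip.state();go(s,[.499,-.226,.2],None)
f2=manip.grab_frame("scene");np.savez('w3.npz',**f);np.savez('s3.npz',**f2)
p=np.array(s['tool_pos'])
# project TCP in scene
d=rot(f2['rotation']).inv().apply(p-f2['origin']);u=int(f2['cx']-f2['fx']*d[0]/d[2]);v=int(f2['cy']+f2['fy']*d[1]/d[2]);print(u,v)
a=f2['img'][max(0,v-80):v+70,max(0,u-100):u+100];b=f['img']
cv2.imwrite('pics/c3.png',np.hstack([cv2.resize(a,(400,300)),cv2.resize(b,(400,300))])[:,:,::-1])
E
```

```text
t 5.62 pos [0.5684 0.1536 0.2032] x axis [-1.3e-03 -2.0e-04 -1.0e+00] yaw_y -0.1 q [ 0.14 -0.01  1.73 -0.    1.43  0.14] F [-0.4 -0.6 -0.8] T [-0.   -0.04  0.02] w 0.647
shift mm [  3.4 -68.6 379.7]
424 232
```

View pics/c3.png

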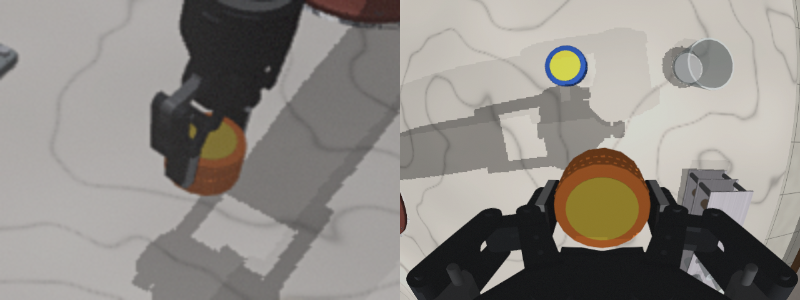

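The cap is gripped upright between the pads. The wrist crop shows its disc at about (600,208) of the pair, so the grasp is centred. Next I carry it to a spot beside the jar from which the wrist camera sees the neck.

play_rows(
  plan=[
    [-5,-12,40,0.07,1],
    [-7,-29,97,0.17,1],
    [-7,-46,154,0.27,1],
    [-7,-63,212,0.37,1],
    [-7,-80,270,0.47,1],
    [-7,-97,328,0.55,1],
    [-7,-114,386,0.63,1],
    [-7,-127,433,0.69,1],
  ],
)

```text
time: 6.68
tool_pos: [0.4389, -0.2803, 0.2083]
tool_rot: [-0.298, -0.64, -0.301, 0.641]
contact_force: [1.7, -0.2, -0.4]
gripper_width: 0.651
```

play_rows(
  plan=[
    [0,0,0,0,1],
    [0,0,0,0,1],
    [0,0,0,0,1],
  ],
)

```text
time: 7.05
tool_pos: [0.4411, -0.2777, 0.2103]
tool_rot: [-0.301, -0.639, -0.302, 0.64]
contact_force: [0.4, -0.3, -1.5]
gripper_width: 0.647
```

```bash
python3 - <<'E'
from h import *
from plant import manip
f=manip.grab_frame("wrist");s=manip.state();go(s,[.499,-.226,.2],None)
np.savez('w4.npz',**f);cv2.imwrite('pics/w4.png',f['img'][:,:,::-1])
E
```

```text
t 7.1 pos [ 0.4412 -0.2777  0.2106] x axis [-7.e-04  9.e-04 -1.e+00] yaw_y -39.5 q [-0.7  -0.18  1.87  0.    1.45 -0.01] F [ 0.2  0.7 -0.6] T [-0.05 -0.03 -0.04] w 0.651
shift mm [ 10.6  11.6 -76.7]
```

View pics/w4.png

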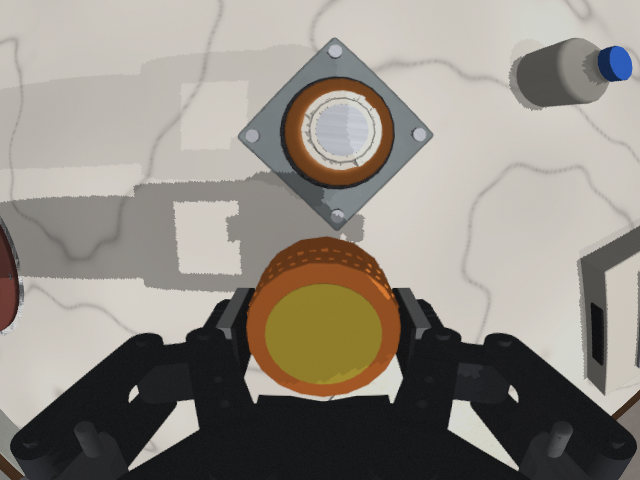

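The wrist view shows the neck at (341,130) with the four holder screws around it. The held cap's disc is at (324,333).

```bash
cat > m.py <<'E'
from h import *
import sys
from plant import manip
def circ(f,m,z):
    c=max(cv2.findContours(m.astype(np.uint8),0,1)[0],key=len)[:,0]
    P=np.array([plane(f,x,y,z,rayfish)[:2] for x,y in cv2.convexHull(c)[:,0]])*1000
    A=np.c_[2*P,np.ones(len(P))];x=np.linalg.lstsq(A,(P**2).sum(1),rcond=None)[0]
    return np.round(np.r_[x[:2],np.sqrt(x[2]+x[0]**2+x[1]**2)],1)
if __name__=='__main__':
    f=load('w4.npz');s=manip.state();H=hsv(f).astype(int)
    p=np.array(s['tool_pos']);u,v=np.meshgrid(np.arange(640),np.arange(480))
    near=np.hypot(u-341,v-130)<52
    sc=[plane(f,*q,.018,rayfish) for q in((335,50),(420,134),(337,216),(252,135))];print('holder',np.mean(sc,0),np.linalg.norm(np.diff(sc,axis=0),axis=1))
    for nm,z,mm in(('blue disc',.125,near&(H[...,0]>100)&(H[...,0]<130)&(H[...,1]>12)&(H[...,2]>120)),('white',.122,near&(H[...,1]<70)&(H[...,2]>130))):
        st,c,m=big(mm);print(nm,st,c,circ(f,m,z))
    st,c,m=big((H[...,0]>22)&(H[...,0]<34)&(H[...,1]>110)&(v>200));k=circ(f,m,p[2]+.0267);print('capdisc',st,k,'tcp',p)
    st,c,m2=big((H[...,0]<22)&(H[...,1]>150)&(v>200)|m)
    d=np.array([k[0]/1e3-p[0],k[1]/1e3-p[1],0]);print('cap-TCP in tool',1000*rot(s['tool_rot']).inv().apply(d))
E
python3 m.py
```

```text
holder [ 0.49687887 -0.22713193  0.018     ] [0.10812254 0.10784549 0.10754482]
blue disc [343 115  24  25 202] [355.77722772 127.50990099] [ 502.6 -231.7    8.6]
white [ 301   90   81   80 4946] [341.4199353  129.62899313] [ 496.4 -227.1   24.9]
capdisc [ 266  284  115  100 9094] [ 440.1 -277.6   20.9] tcp [ 0.4412441  -0.27774216  0.21063706]
cap-TCP in tool [ 9.72720110e-04 -9.72924068e-01  6.18534005e-01]
```

play_rows(
  plan=[
    [0,3,-22,0,1],
    [5,7,-50,0,1],
    [20,11,-70,0,1],
    [45,11,-75,0,1],
    [62,11,-75,0,1],
    [69,11,-75,0,1],
    [69,11,-75,0,1],
    [69,11,-75,0,1],
  ],
)

```text
time: 8.1
tool_pos: [0.4977, -0.2289, 0.1433]
tool_rot: [0.301, 0.64, 0.3, -0.64]
contact_force: [-0.5, 0.5, -0.9]
gripper_width: 0.65
```

```bash
python3 - <<'E'
from h import *
from plant import manip
f2=manip.grab_frame("scene");f3=manip.grab_frame("top");s=manip.state();go(s,[.4973,-.2272,.1233],None);np.savez('s5.npz',**f2)
cv2.imwrite('pics/c5.png',np.hstack([cv2.resize(f2['img'][90:210,220:360],(420,360),interpolation=2),cv2.resize(f3['img'][270:380,360:490],(380,360),interpolation=2)])[:,:,::-1])
E
```

```text
t 8.2 pos [ 0.4978 -0.2289  0.1435] x axis [ 0.0017 -0.0011 -1.    ] yaw_y -39.7 q [-0.57 -0.06  1.88 -0.    1.32  0.13] F [-0.3 -0.  -0.9] T [-0.01  0.02 -0.05] w 0.649
shift mm [20.2 -1.5 -1. ]
```

View pics/c5.png

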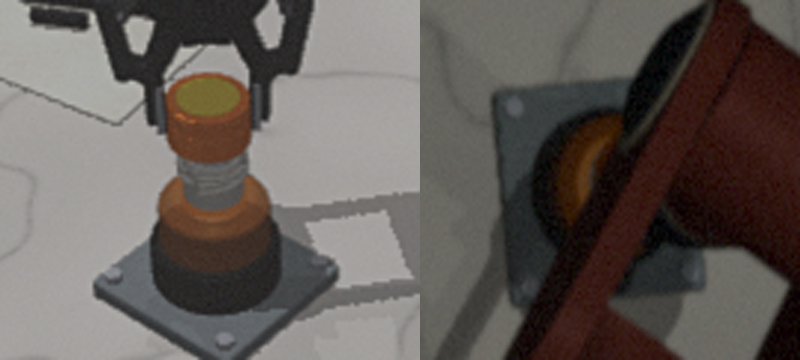

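The scene view shows the cap upright just above the white neck, with the disc at about (289,122). I'll check alignment in that single camera before lowering.

```bash
python3 - <<'E'
from h import *
f=load('scene0.npz');H=hsv(f).astype(int);u,v=np.meshgrid(np.arange(640),np.arange(480))
m=(np.hypot(u-291,v-141)<14)&(H[...,0]>100)&(H[...,0]<130)&(H[...,1]>20)
st,c,m=big(m);print('neck',st,c,plane(f,*c,.125))
# holder bolts
g=load('s5.npz');H=hsv(g).astype(int)
st,c,m=big((H[...,0]>22)&(H[...,0]<34)&(H[...,1]>110)&(np.hypot(u-289,v-122)<20));e=cv2.fitEllipse(cv2.findContours(m.astype(np.uint8),0,1)[0][0]);print('disc',st,c,e[:2],plane(g,*c,.1435+.0267))
st,c,m=big((H[...,0]<22)&(H[...,1]>120)&(np.hypot(u-289,v-128)<24)&(v<150));print('cap cols',st,c)
st,c,m=big((H[...,1]<60)&(H[...,2]>90)&(np.hypot(u-291,v-150)<14));print('neck cols',st,c)
E
```

```text
Traceback (most recent call last):
  File "h.py", line 23, in big
    n,l,st,c=cv2.connectedComponentsWithStats(m.astype(np.uint8));i=1+np.argmax(st[1:,4]);return st[i],c[i],l==i
                                                                      ~~~~~~~~~^^^^^^^^^^
ValueError: attempt to get argmax of an empty sequence
```

```bash
python3 - <<'E'
from h import *
g=load('s5.npz');H=hsv(g).astype(int);u,v=np.meshgrid(np.arange(640),np.arange(480))
def proj(p):
    d=rot(g['rotation']).inv().apply(np.array(p)-g['origin']);return g['cx']-g['fx']*d[0]/d[2],g['cy']+g['fy']*d[1]/d[2]
for z in(.018,.10,.115,.154,.1702):print(z,np.round(proj((.4973,-.2272,z)),1), np.round(proj((.4978,-.2289,z)),1))
st,c,m=big((H[...,0]>22)&(H[...,0]<34)&(H[...,1]>110)&(np.hypot(u-289,v-122)<20));print('disc',st,c,plane(g,*c,.1702))
im=H[:,260:320]
for r in(130,136,140,148,152,156): 
    row=H[r,255:330]; cap=np.where((row[:,0]<22)&(row[:,1]>120))[0]+255; nk=np.where((row[:,1]<70)&(row[:,2]>60))[0]+255
    print(r,cap.min() if len(cap) else None,cap.max() if len(cap) else None)
print(''.join('%d/%d '%(a,b) for a,b in H[152,270:310,1:]))
E
```

```text
0.018 [291.5 179.5] [290.8 179.2]
0.1 [290.4 150. ] [289.6 149.7]
0.115 [290.1 144.2] [289.4 144. ]
0.154 [289.5 128.6] [288.8 128.4]
0.1702 [289.3 121.9] [288.5 121.6]
disc [279 116  21  12 196] [288.73979592 121.68877551] [ 0.49761431 -0.22834612  0.1702    ]
130 276 302
136 276 302
140 279 300
148 None None
152 276 306
156 274 308
8/164 6/164 6/166 8/165 26/146 99/111 139/110 145/121 137/128 148/126 136/122 59/87 3/79 16/82 9/81 9/81 11/89 15/100 16/94 14/90 12/87 11/90 14/90 16/95 11/97 13/102 15/105 13/96 12/87 3/77 19/81 105/107 146/124 143/127 143/123 142/115 149/103 93/112 36/141 9/166
```

play_rows(
  plan=[
    [3,-1.5,-1,0,1],
    [8,-1.5,-1,0,1],
    [12,-1.5,-1,0,1],
    [14,-1.5,-1,0,1],
    [15,-1.5,-1,0,1],
    [16,-1.5,-1,0,1],
    [16,-1.5,-1,0,1],
  ],
)

```text
time: 9.07
tool_pos: [0.4968, -0.2266, 0.1263]
tool_rot: [0.301, 0.64, 0.301, -0.64]
contact_force: [-0.1, -0.1, -1.3]
gripper_width: 0.648
```

play_rows(
  plan=[
    [1,0,0,0,1],
    [1,0,0,0,1],
  ],
)

```text
time: 9.32
tool_pos: [0.4968, -0.2266, 0.1252]
tool_rot: [-0.301, -0.64, -0.301, 0.64]
contact_force: [0.2, -1.0, -0.8]
gripper_width: 0.648
```

play_rows(
  plan=[
    [1,0,0,0,1],
    [1,0,0,0,1],
  ],
)

```text
time: 9.57
tool_pos: [0.4967, -0.2266, 0.1242]
tool_rot: [-0.301, -0.64, -0.301, 0.64]
contact_force: [-0.4, 1.3, 0.6]
gripper_width: 0.65
```

play_rows(
  plan=[
    [0.7,0,0,0,1],
    [0.7,0,0,0,1],
  ],
)

```text
time: 9.82
tool_pos: [0.4968, -0.2266, 0.1235]
tool_rot: [-0.301, -0.64, -0.301, 0.64]
contact_force: [-0.1, 0.3, -1.1]
gripper_width: 0.648
```

play_rows(
  plan=[
    [0.5,0,0,0,1],
    [0.5,0,0,0,1],
  ],
)

```text
time: 10.07
tool_pos: [0.4969, -0.2267, 0.1233]
tool_rot: [0.301, 0.64, 0.301, -0.64]
contact_force: [0.2, 0.4, 0.5]
gripper_width: 0.649
```

play_rows(
  plan=[
    [0.6,0,0,0,1],
    [0.6,0,0,0,1],
  ],
)

```text
time: 10.32
tool_pos: [0.497, -0.2267, 0.1232]
tool_rot: [0.301, 0.64, 0.301, -0.64]
contact_force: [-2.5, 1.1, 5.0]
gripper_width: 0.648
```

play_rows(
  plan=[
    [0.6,0,0,0,1],
    [0.6,0,0,0,1],
  ],
)

```text
time: 10.58
tool_pos: [0.497, -0.2267, 0.1231]
tool_rot: [0.301, 0.64, 0.301, -0.64]
contact_force: [-3.4, 0.8, 7.8]
gripper_width: 0.648
```

play_rows(
  plan=[
    [0,-0.2,0.2,-0.04,1],
    [0,-0.2,0.2,-0.08,1],
    [0,-0.2,0.2,-0.12,1],
    [0,-0.2,0.2,-0.16,1],
  ],
)

```text
time: 11.08
tool_pos: [0.4976, -0.2273, 0.1232]
tool_rot: [0.352, 0.614, 0.35, -0.613]
contact_force: [-0.5, 0.8, 5.4]
gripper_width: 0.647
```

play_rows(
  plan=[
    [0,0,0,-0.04,1],
    [0,0,0,-0.08,1],
    [0,0,0,-0.12,1],
    [0,0,0,-0.16,1],
  ],
)

```text
time: 11.58
tool_pos: [0.4976, -0.2273, 0.1232]
tool_rot: [0.4, 0.584, 0.398, -0.583]
contact_force: [-0.4, -0.7, 5.0]
gripper_width: 0.647
```

play_rows(
  plan=[
    [0.1,0,0,-0.04,1],
    [0.1,0,0,-0.08,1],
    [0.1,0,0,-0.12,1],
    [0.1,0,0,-0.16,1],
  ],
)

```text
time: 12.08
tool_pos: [0.4977, -0.2273, 0.1231]
tool_rot: [0.446, 0.55, 0.443, -0.549]
contact_force: [0.7, -0.4, 5.1]
gripper_width: 0.647
```

```bash
cat > st.py <<'E'
from h import *
from plant import manip
go(manip.state(),None)
E
python3 st.py
```

```text
t 12.07 pos [ 0.4977 -0.2273  0.1231] x axis [ 0.003  -0.0017 -1.    ] yaw_y -12.1 q [-0.56 -0.04  1.9   0.    1.29 -0.35] F [ 0.7 -0.4  5.1] T [ 0.01  0.06 -0.07] w 0.647
```

play_rows(
  plan=[
    [0,0,0,-0.04,1],
    [0,0,0,-0.08,1],
    [0,0,0,-0.12,1],
    [0,0,0,-0.16,1],
  ],
)

```text
time: 12.58
tool_pos: [0.4966, -0.2267, 0.1214]
tool_rot: [0.487, 0.513, 0.487, -0.512]
contact_force: [-0.1, 0.4, -0.3]
gripper_width: 0.65
```

play_rows(
  plan=[
    [0,0,0,-0.04,1],
    [0,0,0,-0.08,1],
    [0,0,0,-0.12,1],
    [0,0,0,-0.16,1],
  ],
)

```text
time: 13.08
tool_pos: [0.4966, -0.2271, 0.1212]
tool_rot: [0.527, 0.472, 0.526, -0.472]
contact_force: [0.5, -1.4, -1.3]
gripper_width: 0.648
```

```bash
python3 st.py
```

```text
t 13.07 pos [ 0.4966 -0.2271  0.1212] x axis [ 6.e-04 -9.e-04 -1.e+00] yaw_y 6.2 q [-0.56 -0.04  1.9  -0.    1.28 -0.67] F [ 0.5 -1.4 -1.3] T [-0.25 -0.11 -0.35] w 0.648
```

Turning anticlockwise, the cap dropped by about 2 mm and then met the tooth (torque −0.35 N m). I'll back off to mid-gap and let it down.

play_rows(
  plan=[
    [0,0,0,0.05,1],
    [0,0,0,0.1,1],
    [0,0,0,0.11,1],
    [0.5,0,0,0.11,1],
  ],
)

```text
time: 13.58
tool_pos: [0.4965, -0.2267, 0.121]
tool_rot: [-0.5, -0.5, -0.5, 0.5]
contact_force: [0.8, -1.3, 0.3]
gripper_width: 0.647
```

```bash
python3 st.py
```

```text
t 13.57 pos [ 0.4965 -0.2267  0.121 ] x axis [-1.e-04 -2.e-04 -1.e+00] yaw_y -0.1 q [-0.56 -0.04  1.9  -0.    1.29 -0.56] F [ 0.8 -1.3  0.3] T [-0.1  0.  -0.1] w 0.647
```

play_rows(
  plan=[
    [0.6,0,0,0,1],
    [1.2,0,0,0,1],
    [1.5,0,0,0,1],
  ],
)

```text
time: 13.95
tool_pos: [0.4966, -0.2267, 0.1198]
tool_rot: [0.5, 0.5, 0.499, -0.5]
contact_force: [1.0, -0.8, 0.1]
gripper_width: 0.646
```

play_rows(
  plan=[
    [0.6,0,0,0,1],
    [1.2,0,0,0,1],
    [1.5,0,0,0,1],
  ],
)

```text
time: 14.32
tool_pos: [0.4965, -0.2267, 0.1183]
tool_rot: [0.5, 0.501, 0.499, -0.501]
contact_force: [-0.2, -0.7, -1.1]
gripper_width: 0.647
```

```bash
python3 st.py
```

```text
t 14.32 pos [ 0.4965 -0.2267  0.1183] x axis [ 0. -0. -1.] yaw_y -0.1 q [-0.56 -0.04  1.9  -0.    1.28 -0.56] F [-0.2 -0.7 -1.1] T [-0.15  0.01 -0.04] w 0.647
```

play_rows(
  plan=[
    [0.5,0,0,0,1],
    [1.0,0,0,0,1],
    [1.2,0,0,0,1],
  ],
)

```text
time: 14.7
tool_pos: [0.4965, -0.2266, 0.117]
tool_rot: [-0.499, -0.5, -0.5, 0.501]
contact_force: [0.7, -0.7, 0.0]
gripper_width: 0.652
```

play_rows(
  plan=[
    [0.4,0,0,0,1],
    [0.6,0,0,0,1],
    [0.6,0,0,0,1],
  ],
)

```text
time: 15.08
tool_pos: [0.4966, -0.2267, 0.1169]
tool_rot: [0.5, 0.5, 0.499, -0.5]
contact_force: [-1.5, -0.7, 3.0]
gripper_width: 0.648
```

play_rows(
  plan=[
    [0.3,0,0,0,1],
    [0.5,0,0,0,1],
    [0.5,0,0,0,1],
  ],
)

```text
time: 15.45
tool_pos: [0.4966, -0.2267, 0.1168]
tool_rot: [-0.5, -0.5, -0.499, 0.501]
contact_force: [-2.0, 0.7, 6.0]
gripper_width: 0.65
```

```bash
python3 st.py
```

```text
t 15.45 pos [ 0.4966 -0.2267  0.1168] x axis [ 1.e-04 -2.e-04 -1.e+00] yaw_y -0.1 q [-0.56 -0.04  1.9  -0.    1.28 -0.56] F [-2.   0.7  6. ] T [0.07 0.4  0.  ] w 0.65
```

play_rows(
  plan=[
    [0.2,0,0,0.06,1],
    [0.45,0,0,0.12,1],
    [0.7,0,0,0.19,1],
    [0.95,0,0,0.26,1],
  ],
)

```text
time: 15.95
tool_pos: [0.4977, -0.2273, 0.1167]
tool_rot: [0.431, 0.562, 0.429, -0.561]
contact_force: [-0.2, 0.2, 6.5]
gripper_width: 0.65
```

```bash
python3 st.py
```

```text
t 15.95 pos [ 0.4977 -0.2273  0.1167] x axis [ 0.0029 -0.0017 -1.    ] yaw_y -15.1 q [-0.56 -0.04  1.9   0.    1.27 -0.3 ] F [-0.2  0.2  6.5] T [-0.06  0.08  0.1 ] w 0.65
```

play_rows(
  plan=[
    [0.2,0,0,0.06,1],
    [0.4,0,0,0.12,1],
    [0.6,0,0,0.19,1],
    [0.8,0,0,0.26,1],
  ],
)

```text
time: 16.45
tool_pos: [0.4977, -0.2275, 0.1159]
tool_rot: [0.355, 0.613, 0.352, -0.612]
contact_force: [-0.8, -0.5, 6.0]
gripper_width: 0.646
```

```bash
python3 st.py
```

```text
t 16.45 pos [ 0.4977 -0.2275  0.1159] x axis [ 0.003  -0.0022 -1.    ] yaw_y -30.0 q [-0.56 -0.03  1.9  -0.    1.27 -0.04] F [-0.8 -0.5  6. ] T [-0.19  0.1   0.09] w 0.646
```

Lowering with the turn at about 6 N. I'll continue.

play_rows(
  plan=[
    [0.25,0,0,0.06,1],
    [0.5,0,0,0.12,1],
    [0.75,0,0,0.19,1],
    [1.0,0,0,0.26,1],
  ],
)

```text
time: 16.95
tool_pos: [0.4977, -0.2274, 0.1149]
tool_rot: [0.272, 0.654, 0.27, -0.652]
contact_force: [0.3, -0.3, 6.6]
gripper_width: 0.649
```

play_rows(
  plan=[
    [0.25,0,0,0.06,1],
    [0.5,0,0,0.12,1],
    [0.75,0,0,0.19,1],
    [1.0,0,0,0.26,1],
  ],
)

```text
time: 17.45
tool_pos: [0.4978, -0.2275, 0.1139]
tool_rot: [0.185, 0.684, 0.183, -0.682]
contact_force: [-0.1, -1.4, 5.9]
gripper_width: 0.652
```

```bash
python3 st.py
```

```text
t 17.45 pos [ 0.4978 -0.2275  0.1139] x axis [ 0.0032 -0.0022 -1.    ] yaw_y -59.8 q [-0.56 -0.03  1.9  -0.    1.27  0.48] F [-0.1 -1.4  5.9] T [-0.19 -0.09  0.11] w 0.652
```

play_rows(
  plan=[
    [0.25,0,0,0.06,1],
    [0.5,0,0,0.12,1],
    [0.75,0,0,0.18,1],
    [0.9,0,0,0.22,1],
  ],
)

```text
time: 17.95
tool_pos: [0.4979, -0.2275, 0.113]
tool_rot: [0.109, 0.7, 0.107, -0.698]
contact_force: [-0.4, -0.6, 5.6]
gripper_width: 0.652
```

```bash
python3 st.py
```

```text
t 17.95 pos [ 0.4979 -0.2275  0.113 ] x axis [ 0.0033 -0.0022 -1.    ] yaw_y -72.4 q [-0.56 -0.03  1.9  -0.    1.27  0.7 ] F [-0.4 -0.6  5.6] T [-0.14 -0.06  0.06] w 0.652
```

play_rows(
  plan=[
    [0.2,0,0,0.05,1],
    [0.4,0,0,0.1,1],
    [0.4,0,0,0.14,1],
  ],
)

```text
time: 18.32
tool_pos: [0.4977, -0.2275, 0.1129]
tool_rot: [0.06, 0.706, 0.058, -0.704]
contact_force: [-0.9, -0.0, 8.1]
gripper_width: 0.65
```

```bash
python3 st.py
```

```text
t 18.32 pos [ 0.4977 -0.2275  0.1129] x axis [ 0.0027 -0.002  -1.    ] yaw_y -80.4 q [-0.56 -0.03  1.9  -0.    1.27  0.84] F [-0.9 -0.   8.1] T [-0.03  0.23  0.05] w 0.65
```

The height stopped falling (0.1129) while the force rose, so the cap is home on the rim. I'll release gently and retreat straight up.

play_rows(
  plan=[
    [-0.3,0,0,0,1],
    [-0.3,0,0,0,0],
    [-0.3,0,0,0,-1],
    [-0.3,0,0,0,-1],
    [-0.3,0,0,0,-1],
    [-0.3,0,0,0,-1],
    [-0.3,0,0,0,-1],
    [-0.3,0,0,0,-1],
  ],
)

```text
time: 19.32
tool_pos: [0.4965, -0.2266, 0.1113]
tool_rot: [0.06, 0.705, 0.06, -0.705]
contact_force: [-0.5, -0.2, 0.2]
gripper_width: 1.0
```

play_rows(
  plan=[
    [-5,0,0,0,-1],
    [-25,0,0,0,-1],
    [-60,0,0,0,-1],
    [-95,0,10,0,-1],
    [-120,0,40,0,-1],
    [-130,0,70,0,-1],
    [-130,0,80,0,-1],
    [-130,0,80,0,-1],
  ],
)

```text
time: 20.32
tool_pos: [0.4176, -0.2401, 0.2417]
tool_rot: [0.059, 0.705, 0.059, -0.704]
contact_force: [-0.3, 0.4, 0.5]
gripper_width: 0.999
```

```bash
python3 - <<'E'
from m import *
s=manip.state();go(s,None)
f=manip.grab_frame("wrist");g=manip.grab_frame("scene")
u,v=np.meshgrid(np.arange(640),np.arange(480));H=hsv(f).astype(int)
st,c,m=big((H[...,0]>20)&(H[...,0]<36)&(H[...,1]>110));print('wrist disc',st,c,circ(f,m,.1397))
H=hsv(g).astype(int);st,c,m=big((H[...,0]>20)&(H[...,0]<36)&(H[...,1]>110)&(np.hypot(u-290,v-135)<25));print('scene',st,c,plane(g,*c,.1397))
d=g['range_z'];P=g['origin']+rot(g['rotation']).apply(np.stack([(u-g['cx'])/g['fx'],-(v-g['cy'])/g['fy'],-np.ones_like(u)],-1).reshape(-1,3)).reshape(480,640,3)*d[...,None]
print('disc z',np.median(P[m][:,2]))
cv2.imwrite('pics/end.png',np.hstack([cv2.resize(g['img'],(400,300)),cv2.resize(g['img'][90:210,210:370],(400,300),interpolation=2)])[:,:,::-1])
for n in [1]:
    g0=load('scene0.npz');df=np.abs(g0['img'].astype(int)-g['img']).mean(2)
    for nm,(x,y) in dict(rack=(275,295),beaker=(410,380),bottle=(188,195)).items(): print(nm,df[y-35:y+35,x-25:x+25].mean())
E
```

```text
t 20.32 pos [ 0.4176 -0.2401  0.2417] x axis [ 1.e-03 -3.e-04 -1.e+00] yaw_y -80.4 q [-0.68 -0.31  1.92  0.    1.52  0.73] F [-0.3  0.4  0.5] T [-0.01  0.02  0.07] w 0.999
wrist disc [ 292   89   65   64 3265] [324.22940276 120.55528331] [ 496.7 -227.    21.1]
scene [280 129  21  13 214] [289.8364486  134.69158879] [ 0.49771928 -0.22648993  0.1397    ]
disc z 0.1401165720612214
rack 1.8207619047619046
beaker 1.798
bottle 1.926190476190476
```

View pics/end.png

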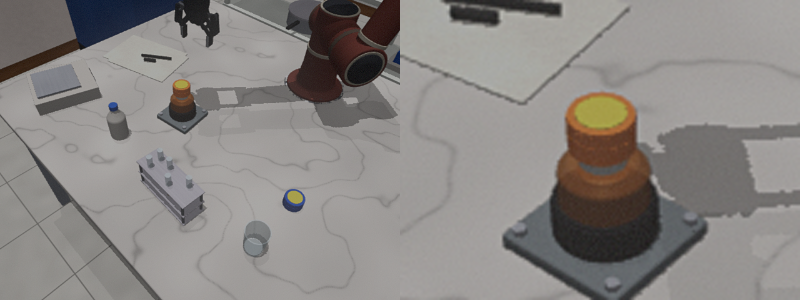

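The picture shows the cap sitting square on the jar, with its disc at (290,135) in the full scene view. The arm is clear and the rack, beaker and bottle are unmoved.

```bash
python3 -c "
from plant import manip
print(manip.job_done())"
```

```text
the job is handed in; nothing more can be done
None
```

The orange cap is screwed home on the jar and released, and I handed the job in at about 20 s; `job_done()` gave no verdict.

**What I did:** I set the cap on the lands and turned it anticlockwise under about 5 N until it fell into the gap. It met the tooth once at about 0.35 N m, below the 0.8 N m limit. I backed off, let it down 6.4 mm and turned it clockwise about 80 degrees at 6–8 N. It stopped at the home height while the force rose.

**Last checks:**
- **Cap height:** its top measured 0.1401 m, against 0.1397 m expected at home.
- **Centring:** the wrist camera put the cap within about 0.5 mm of the neck axis it had measured before. The scene camera differed from the wrist by about 1 mm, within calibration.
- **Bystanders:** the scene image around the rack, beaker and bottle was unchanged.
- **Gripper:** open, clear of everything, with forces near zero.

One side check failed: finding the neck by colour in the first scene image gave nothing. I used the wrist view and edge positions instead, and they agreed.

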